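# Find the vent key in the load lock's edge bar and hold it down

### The arm

A 6-joint arm with a two-finger parallel gripper is mounted at the origin on the work surface. World frame = base frame: x ahead of the robot, y to its left, z up, the work surface at z = 0. Lengths are in mm, angles in rad, forces in N, time in s.
With the tool pointing down it reaches from about 350 to 975 mm from the base axis. Payload 7.1 kg.
Tool frame: the origin (TCP) lies on the centre line of the jaws, within the pads' length; the fingertips stand 14 mm ahead of it and the grasp point (between the pads) lies 5 mm behind it; x points along the fingers, z is the direction in which the jaws open and shut, and the axes are right-handed (so a half turn about x gives the same grasp; the last joint's range is limited). The gripper opens to 88 mm and grips with 3 to 60 N. Pads are 20 mm wide; open, the fingers measure 115 mm over their backs; the gripper's body (75 mm by 178 mm) begins 61 mm behind the grasp point.
Start: joints at [1.299, 0.423, 1.63, -0, 1.089, -0.019], TCP at [156.291, 605.126, 236.675] pointing down, gripper open.
Joint ranges: [-3, 3], [-0.9, 2.11], [0.09, 2.58], [-1.31, 4.45], [0.11, 2.69], [-2.54, 2.54]. Speed limits (rad/s): [2.39, 2.39, 3.01, 3.14, 3.14, 3.14].

### API

Orientations are given as a rotation vector (axis times angle).
In Python, from workcell import ctrl gives the robot as it stands.
- The arm moves only by the tool servo_tool, never from a script. Its argument "plan" is a list that holds one entry, the list of rows, each a list of 7 numbers: the shift along the tool's x, y, z in cm, then the turn, a rotation vector about the tool's x, y, z in rad, then the finger opening in cm, from 0 to 8.78. A call has 1 to 8 rows; each row is the pose to reach, as a shift and turn from the pose commanded when the call began, along the tool's axes at that moment; what a row does not reach only later rows make up. A row lasts 1/12 s, in which the tool goes at most 41.7 mm and 7.16 degrees, less where a joint would pass 70% of its speed; a pose out of reach is approached as far as the arm can. A call with a gripper value outside its range is refused whole. The fingers move at their own pace and stop on an object; the grip force is fixed at half the most. Time passes only in rows, so rows that repeat a pose let the fingers close. It gives the time, the measured TCP pose, the force and the opening at its end, in the units of the state.
- ctrl.get_obs(): the state, without advancing time (a new reading comes with each control period).
- ctrl.get_image(name): name is "scene" or "side" or "wrist"; returns the picture (420x560x3 uint8, red, green, blue); there is no depth.
- ctrl.calibration(name): a dict with "K" (3x3 intrinsics, pixels), "dist" ([k1, k2, p1, p2, k3] as OpenCV has them; the pictures are not rectified), "view" (4x4, takes a point from world to camera coordinates). Camera axes: x right, y up, looking along -z (the intrinsics and any distortion apply to the point x, -y, -z); pixel columns grow to the right and rows downward; lengths in mm; the calibration is good to about 2 mm. A picture is of the moment at which its call begins: read the wrist's pose just before it. calibration takes no time and is no camera call; for the wrist camera it gives the pose at the moment of the call.
- ctrl.close_job(): hands the job in, once; it reports no verdict.
The state is a dict: "t": time; "qpos": joint angles; "qvel": joint speeds; "joint_torque": joint torques, N m; "ee_pos": TCP position; "orientation": TCP orientation; "ft_force": force on the tool from outside, world axes, zero at the start; "moment": the same for the moment, N m; "width": finger opening in mm.
Only numpy, scipy, OpenCV 4.12 (cv2) and the standard library are available. Lean on these libraries where they do the work, as an engineer would, in place of code of your own. Each camera call takes 0.05 s, during which the arm holds its last target.

### The job

The load lock must be vented: its vent key is sunk in a notch somewhere along the steel bar on the chamber's edge nearest the robot. Touch down on the left end of the bar (the robot's left), feel your way along its top with a fingertip until you find the notch, then press the key inside it fully down and finish while holding it down. Pick nothing up, and leave the parts and tools around it where they are.

Things in the scene. Friction and masses are not known exactly. Their poses are not given: they have to be found in the camera images.
- chamber: Fixed aluminium vacuum load lock, 220 (its x) x 360 (its y) x 95 mm high to its flat lid. Origin: centre of its underside; x points away from the robot, y to the robot's left, z up. Along its front top edge lies a fixed steel bar, 340 mm long (y -170 to 170), 24 mm wide (x -110 to -86), 25 mm above the lid, its flat top 120 mm above the bench and level (seams under 0.5 mm) but for one notch.
- bar_left (a point): Middle of the left end (robot's left) of the bar's top, 120 mm above the bench. The notch is a gap 40 mm long cut right across the bar: open in front, behind and above, ends upright. Its place is not given: its middle lies anywhere from 120 to 220 mm from this point; feel for it, or see it. In it sits the vent key, of the same steel.
- bar_right (a point): Middle of the right end of the bar's top, 340 mm from bar_left. Axes as the chamber's.
- bar_start: The first 45 mm of the bar at its left end, fixed, same steel and same level. Origin: middle of its top face. The fingertip must touch it first.
- bar_lead: A 35 mm long piece of the same bar, 65 to 100 mm from its left end, fixed, same level. Origin: middle of its top face. The fingertip must touch it next, on the way along. The notch always lies beyond it.
- vent_key (a joint): How far the key is pressed, m: 0 at rest, 0.008 fully down (stop). A steel block, 38 mm along the bar x 21 mm across, its flat top 8 mm below the bar's top at rest, 16 mm when fully down. It springs back when let go: about 3 N starts it, about 7 N holds it fully down.
- brass_fitting: Loose brass fitting, 22 mm across, 30 mm high, on the chamber's lid well behind the bar. Leave alone. Origin: centre of its underside.
- blank_flange: Loose steel disc, 54 mm across, 13 mm high, on the lid behind the bar. Leave alone. Origin: centre of its underside.
- centring_ring: Loose aluminium ring, 40 mm across, 10 mm high, on the lid behind the bar. Leave alone. Origin: centre of its underside.
- bnc_box: Loose small blue connector box, 50 x 70 x 30 mm, on the bench left of the chamber's front. Leave alone. Origin: centre of its underside.
- wrench: Loose steel wrench lying on the bench right of the chamber's front. Leave alone.
- screwdriver: Loose screwdriver lying on the bench left of the chamber. Leave alone.
- grease_jar: Loose jar, 56 mm across, 60 mm high, on the bench right of the chamber. Leave alone. Origin: centre of its underside.

How it is judged:
By the outcome, as a careful person would: the job done as asked, in the order asked, and still so for the second after the job is handed in, while the arm keeps its last pose, push and grip.
It also fails if it takes over 51 s, if anything falls off the work surface, if the arm or the gripper's body presses on something with over 40 N, if the wrist force passes 120 N, or if a joint passes its speed limit or range.

## Working session

There is one attempt and no reset: what is moved stays moved. The work goes in short steps, Python scripts to look and compute and a tool call to move; the robot and the scene stay as the last step left them, time stands still between calls to the robot, and variables do not carry over. Pictures are saved under pics/ and viewed, and the job is handed in when it is done.

Besides the shell and the picture viewer there is one more tool, called after ">>>" as name([rows], argument=value, ...), one row to a line, values as JSON. servo_tool: Moves the arm, as the interface text tells. Its arguments: {"type":"object","properties":{"plan":{"type":"array","items":{"type":"array","items":{"type":"array","items":{"type":"number"}}}}},"required":["plan"]}

```bash
mkdir -p pics
python3 - <<'E'
from workcell import ctrl
import cv2
o=ctrl.get_obs();print({k:(v if not hasattr(v,'round') else v.round(3) if hasattr(v,'shape') else v) for k,v in o.items()})
for n in ["scene","side","wrist"]:
    im=ctrl.get_image(n);cv2.imwrite(f"pics/{n}0.png",im[:,:,::-1])
    c=ctrl.calibration(n);print(n,c)
E
```

```text
{'t': 0.0, 'qpos': array([ 1.299,  0.424,  1.631, -0.   ,  1.089, -0.019]), 'qvel': array([-0.   ,  0.   , -0.   ,  0.001,  0.001,  0.001]), 'joint_torque': array([ 3.0000e-03, -5.4464e+01, -2.7366e+01,  6.5000e-02,  2.3000e-02,
       -0.0000e+00]), 'ee_pos': array([156.169, 604.634, 235.92 ]), 'orientation': array([-1.022,  1.319,  1.02 ]), 'ft_force': array([ 0.29 , -0.252,  0.871]), 'moment': array([-0.036,  0.04 , -0.012]), 'width': 87.55036258158617}
scene {'K': array([[484.35180834,   0.        , 273.97262276],
       [  0.        , 484.35180834, 212.74694578],
       [  0.        ,   0.        ,   1.        ]]), 'dist': array([0.0100554, 0.       , 0.       , 0.       , 0.       ]), 'view': array([[-2.49034505e-01,  9.68412660e-01,  1.25990497e-02,
         1.16509374e+02],
       [-7.77835239e-01, -2.07742860e-01,  5.93140156e-01,
         3.35994556e+02],
       [ 5.77021799e-01,  1.37912380e-01,  8.05000633e-01,
        -1.77505541e+03],
       [ 0.00000000e+00,  0.00000000e+00,  0.00000000e+00,
         1.00000000e+00]])}
side {'K': array([[442.37657663,   0.        , 281
[... 446 characters left out ...]
38839409e+03],
       [ 0.00000000e+00,  0.00000000e+00,  0.00000000e+00,
         1.00000000e+00]])}
wrist {'K': array([[335.88817202,   0.        , 280.84836691],
       [  0.        , 335.88817202, 203.38875209],
       [  0.        ,   0.        ,   1.        ]]), 'dist': array([-0.00765365,  0.        ,  0.        ,  0.        ,  0.        ]), 'view': array([[ 2.50625541e-01,  9.68081868e-01, -2.08184054e-03,
        -6.24185634e+02],
       [-9.27789047e-01,  2.39579094e-01, -2.86023326e-01,
         3.44686942e+01],
       [-2.76395230e-01,  7.36162596e-02,  9.58220394e-01,
        -3.93009790e+02],
       [ 0.00000000e+00,  0.00000000e+00,  0.00000000e+00,
         1.00000000e+00]])}
```

View pics/scene0.png

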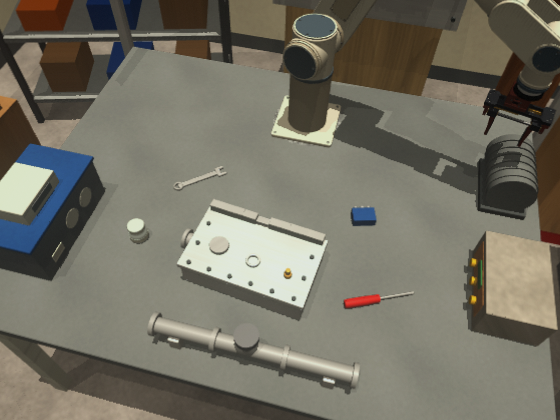

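View pics/side0.png

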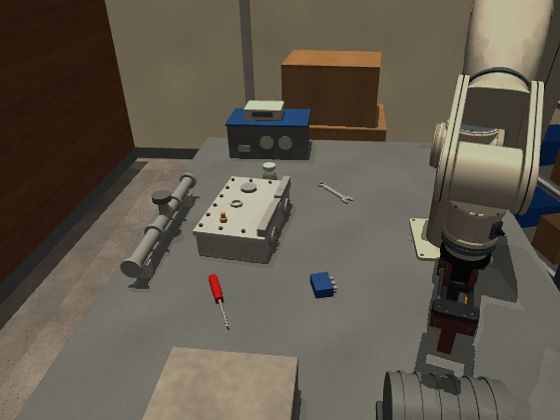

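View pics/wrist0.png

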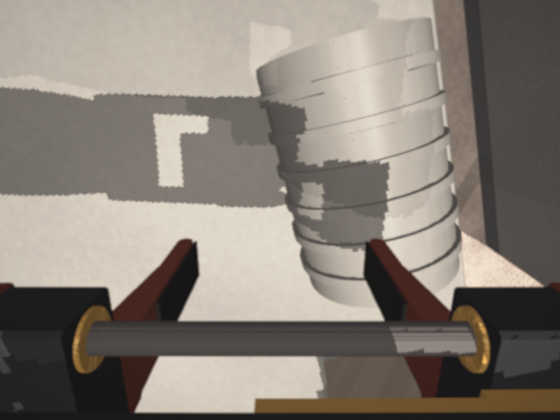

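The scene view shows the bar running from about (325,238), the robot's left end, to (212,205), with a dark gap near (262,218). I'll zoom in on it.

Run:
```python
import cv2
a=cv2.imread("pics/scene0.png")[185:320,170:340];cv2.imwrite("pics/scene0z.png",cv2.resize(a,None,fx=4.5,fy=4.4,interpolation=cv2.INTER_CUBIC))
a=cv2.imread("pics/side0.png")[165:270,190:300];cv2.imwrite("pics/side0z.png",cv2.resize(a,None,fx=5.5,fy=5.5,interpolation=cv2.INTER_CUBIC))
```

```text
(no output)
```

View pics/scene0z.png

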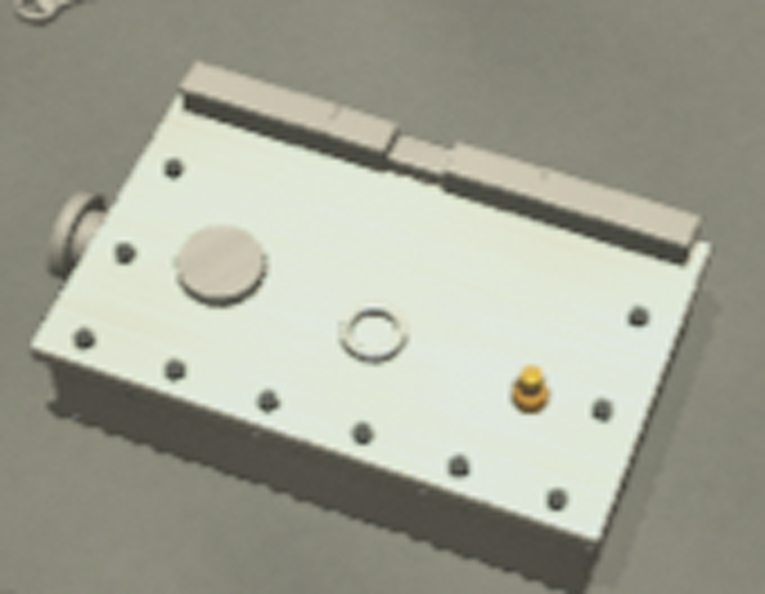

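View pics/side0z.png

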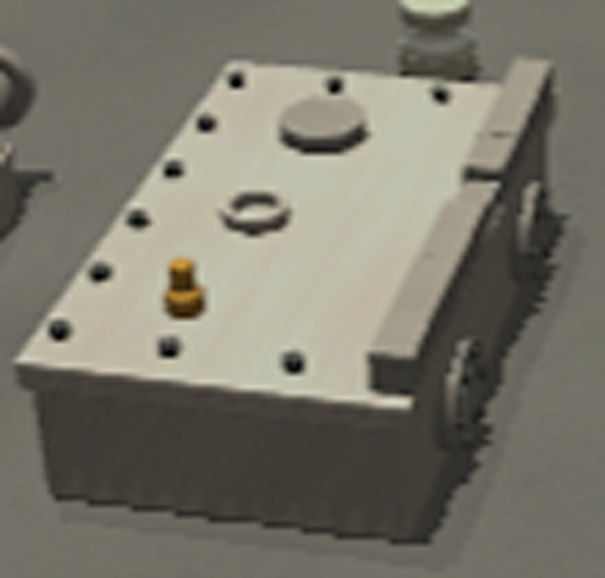

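Zoomed scene view (4.5x, 4.4x):
- The bar's left end has corners at about (700,215) and (690,245).
- Its right end has corners at about (198,62) and (180,92).
- The notch, with the key in it, lies between (395,130) and (455,146).

In the side view, the notch is near (485,178) in the zoom. Next I'll cast rays through these points.

```bash
cat > h.py <<'E'
import numpy as np,cv2
from workcell import ctrl
def ray(c,uv):
    n=cv2.undistortPoints(np.array([[uv]],float),c["K"],c["dist"])[0,0]
    R=c["view"][:3,:3];t=c["view"][:3,3]
    return -R.T@t, R.T@np.array([n[0],-n[1],-1])
def cast(c,uv,z):
    o,d=ray(c,uv);return o+d*(z-o[2])/d[2]
def proj(c,p):
    R=c["view"][:3,:3];t=c["view"][:3,3];q=R@np.array(p,float)+t
    return cv2.projectPoints(np.array([[q[0],-q[1],-q[2]]]),np.zeros(3),np.zeros(3),c["K"],c["dist"])[0][0,0]
E
python3 - <<'E'
from h import *
c=ctrl.calibration("scene");s=ctrl.calibration("side")
S=lambda x,y:((x+.5)/4.5-.5+170,(y+.5)/4.4-.5+185)
D=lambda x,y:((x+.5)/5.5-.5+190,(y+.5)/5.5-.5+165)
for n,p,z in [("Lf",(700,215),120),("Lr",(689,247),120),("Rf",(198,62),120),("Rr",(180,94),120),("nRf",(397,128),120),("nLf",(457,145),120),("nRr",(386,155),120),("nLr",(443,175),120),("lidBR",(33,347),95),("lidBL",(598,540),95),("lidFL",(711,246),95)]:
    print(n,cast(c,S(*p),z).round(1))
for n,p,z in [("Lr",(370,358),120),("Lf",(416,358),120),("Rr",(517,62),120),("Rf",(552,65),120),("nLr",(457,190),120),("nLf",(497,187),120),("nRr",(467,172),120),("nRf",(503,172),120),("lidFL",(412,406),95),("lidBL",(17,362),95),("lidBR",(230,62),95)]:
    print("side",n,cast(s,D(*p),z).round(1))
E
```

```text
Lf [552.6 166.1 120. ]
Lr [577.9 164.2 120. ]
Rf [ 516.5 -169.7  120. ]
Rr [ 544.5 -172.3  120. ]
nRf [535.4 -31.5 120. ]
nLf [538.7   8.5 120. ]
nRr [557.7 -32.4 120. ]
nLr [563.6   6.  120. ]
lidBR [ 733.8 -202.3   95. ]
lidBL [772.9 152.1  95. ]
lidFL [557.  176.4  95. ]
side Lr [577.1 169.8 120. ]
side Lf [553.5 167.8 120. ]
side Rr [ 540.9 -166.8  120. ]
side Rf [ 518.5 -164.3  120. ]
side nLr [556.3  -4.5 120. ]
side nLf [533.8  -9.8 120. ]
side nRr [553.4 -25.7 120. ]
side nRf [532.5 -27.3 120. ]
side lidFL [555.5 175.2  95. ]
side lidBL [772.8 153.5  95. ]
side lidBR [ 735.1 -201.5   95. ]
```

```bash
cat >> h.py <<'E'
from scipy.spatial.transform import Rotation as Ro
UX=np.array([.9946,-.104,0]);UY=np.array([.104,.9946,0]);BL=np.array([565.2,168.0,120])
def barpt(s,x=0,z=0): return BL-UY*s+UX*x+np.array([0,0,z])   # s mm from left end
def rel(tgt,yawt=-.104):
    o=ctrl.get_obs();R=Ro.from_rotvec(o["orientation"]).as_matrix()
    Rt=np.column_stack([[0,0,-1],np.cross([np.cos(yawt),np.sin(yawt),0],[0,0,-1]),[np.cos(yawt),np.sin(yawt),0]])
    return (R.T@(np.array(tgt)-o["ee_pos"])/10).round(2), Ro.from_matrix(R.T@Rt).as_rotvec().round(3)
def st():
    o=ctrl.get_obs();d=o["ee_pos"]-BL
    print("t",round(o["t"],2),"pos",o["ee_pos"].round(1),"s",round(-d@UY,1),"x",round(d@UX,1),"tip z",round(o["ee_pos"][2]-14,1),"F",o["ft_force"].round(1),"w",round(o["width"],1),"q",o["qpos"].round(2))
E
python3 - <<'E'
from h import *
st();o=ctrl.get_obs();print(Ro.from_rotvec(o["orientation"]).as_matrix().round(3))
t=barpt(22,0,14+80);print(t,rel(t))
E
```

```text
t 0.15 pos [156.2 604.8 236.1] s -391.9 x -452.2 tip z 222.1 F [ 0.   0.3 -0.1] w 87.5 q [ 1.3   0.42  1.63  0.    1.09 -0.02]
[[-0.    -0.968  0.25 ]
 [-0.001  0.25   0.968]
 [-1.     0.    -0.001]]
[562.912  146.1188 214.    ] (array([  2.25, -50.85, -34.23]), array([ 1.422e+00, -1.000e-03,  1.000e-03]))
```

>>> servo_tool([
  [[0,-1.6,-1.1,0.05,0,0,0],[0,-4.8,-3.2,0.13,0,0,0],[0,-8,-5.4,0.22,0,0,0],[0,-11.2,-7.5,0.31,0,0,0],[0,-14.4,-9.7,0.4,0,0,0],[0,-17.6,-11.8,0.49,0,0,0],[0,-20.8,-14,0.58,0,0,0],[0,-24,-16.1,0.67,0,0,0]],
])

```text
t: 0.82
ee_pos: [349.1, 387.5, 236.6]
orientation: [-0.504, 1.512, 0.504]
ft_force: [0.7, 0.5, -0.4]
width: 37.8
```

Run:
```python
from h import *
st();print(rel(barpt(22,0,14+70)))
```

```text
t 0.82 pos [349.1 387.5 236.6] s -195.8 x -237.7 tip z 222.6 F [ 0.7  0.5 -0.4] w 37.8 q [ 0.81  0.27  1.86 -0.    1.01  0.17]
(array([  3.26, -32.14,   2.61]), array([ 0.748, -0.   ,  0.   ]))
```

>>> servo_tool([
  [[0.2,-3.8,0.3,0.09,0,0,0],[0.6,-7.7,0.6,0.18,0,0,0],[1.0,-11.6,0.9,0.27,0,0,0],[1.4,-15.5,1.2,0.36,0,0,0],[1.9,-19.4,1.5,0.45,0,0,0],[2.3,-23.3,1.8,0.55,0,0,0],[2.7,-27.2,2.1,0.65,0,0,0],[3.2,-31,2.5,0.75,0,0,0]],
])

```text
t: 1.48
ee_pos: [556.4, 155.3, 204.5]
orientation: [0.084, 1.569, -0.084]
ft_force: [-0.2, 0.7, 0.3]
width: 0.3
```

Run:
```python
from h import *
st();print(rel(barpt(22,0,14+30)))
im=ctrl.get_image("wrist");cv2.imwrite("pics/wrist1.png",im[:,:,::-1])
c=ctrl.calibration("wrist")
for s in (0,160,200): print(s,proj(c,barpt(s,-12)).round(0),proj(c,barpt(s,12)).round(0))
```

```text
t 1.48 pos [556.4 155.3 204.5] s 13.6 x -7.4 tip z 190.5 F [-0.2  0.7  0.3] w 0.3 q [0.25 0.39 1.76 0.   0.99 0.36]
(array([ 4.05, -0.84,  0.75]), array([-0.003, -0.   ,  0.   ]))
0 [268. 193.] [302. 192.]
160 [273. 373.] [301. 373.]
200 [273. 410.] [300. 409.]
```

View pics/wrist1.png

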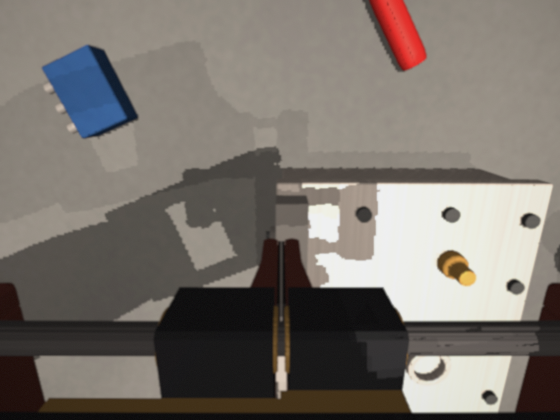

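>>> servo_tool([
  [[1,0,0,0,0,0,0],[2,0,0,0,0,0,0],[3,0,0,0,0,0,0],[4,0,0,0,0,0,0],[4,0,0,0,0,0,0],[4,0,0,0,0,0,0]],
])

```text
t: 2.03
ee_pos: [554.3, 157.9, 163.7]
orientation: [0.078, 1.571, -0.079]
ft_force: [0.5, 1.0, 0.6]
width: 0.7
```

Run:
```python
from h import *
st();print(rel(barpt(22,0,14+20)))
c=ctrl.calibration("wrist")
im=ctrl.get_image("wrist");cv2.imwrite("pics/wrist2.png",im[:,:,::-1])
cv2.imwrite("pics/wrist2z.png",cv2.resize(im[130:290,220:370,::-1],None,fx=3.7,fy=3.7,interpolation=cv2.INTER_CUBIC))
for s in (0,10,22): print(s,((proj(c,barpt(s,-12))-[220,130])*3.7).round(0),((proj(c,barpt(s,12))-[220,130])*3.7).round(0))
im=ctrl.get_image("scene");cv2.imwrite("pics/scene2z.png",cv2.resize(im[130:290,200:400,::-1],None,fx=3.7,fy=3.7,interpolation=cv2.INTER_CUBIC))
```

```text
t 2.03 pos [554.3 157.9 163.7] s 11.2 x -9.8 tip z 149.7 F [0.5 1.  0.6] w 0.7 q [0.26 0.45 1.79 0.   0.91 0.36]
(array([ 0.97, -1.09,  0.98]), array([ 0.004, -0.002,  0.001]))
0 [215. 330.] [361. 330.]
10 [215. 387.] [359. 387.]
22 [215. 453.] [357. 453.]
```

View pics/wrist2z.png

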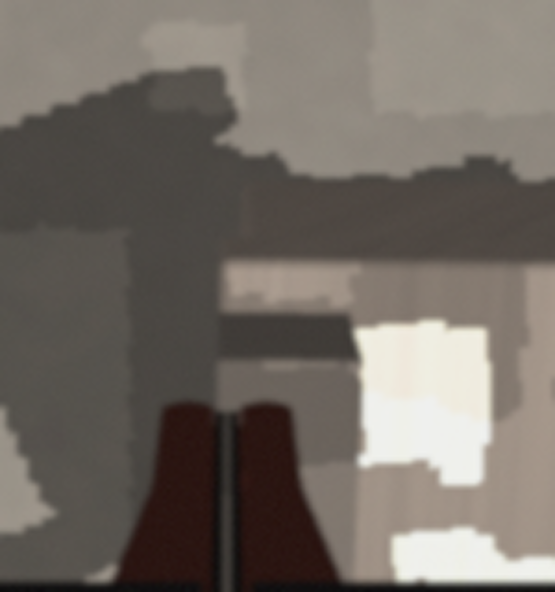

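View pics/scene2z.png

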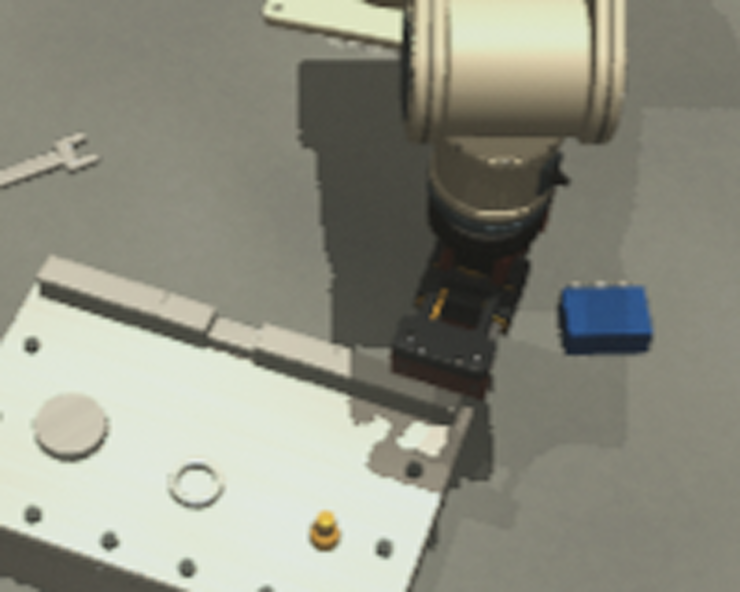

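The wrist view puts the bar's left end at zoom row ~360 and its width at columns 217–360, close to my estimate in x and within a few mm along the bar. I'll shift over bar_start and come down.

>>> servo_tool([
  [[0.2,-0.6,0.5,0.004,0,0,0],[0.6,-1.3,1,0.004,0,0,0],[1.1,-1.3,1,0.004,0,0,0],[1.6,-1.3,1,0.004,0,0,0],[2,-1.3,1,0.004,0,0,0],[2.3,-1.3,1,0.004,0,0,0],[2.4,-1.3,1,0.004,0,0,0],[2.4,-1.3,1,0.004,0,0,0]],
])

```text
t: 2.8
ee_pos: [563.8, 143.2, 140.2]
orientation: [0.083, 1.57, -0.083]
ft_force: [-0.3, -0.0, 0.8]
width: 0.5
```

Run:
```python
from h import *
st()
```

```text
t 2.8 pos [563.8 143.2 140.2] s 24.8 x 1.1 tip z 126.2 F [-0.3 -0.   0.8] w 0.5 q [0.23 0.49 1.79 0.   0.86 0.33]
```

>>> servo_tool([
  [[0.1,0,0,0,0,0,0],[0.2,0,0,0,0,0,0],[0.3,0,0,0,0,0,0],[0.4,0,0,0,0,0,0],[0.5,0,0,0,0,0,0],[0.55,0,0,0,0,0,0],[0.6,0,0,0,0,0,0],[0.6,0,0,0,0,0,0]],
])

```text
t: 3.47
ee_pos: [564.0, 143.2, 134.6]
orientation: [0.083, 1.569, -0.083]
ft_force: [-0.8, 0.9, -0.5]
width: 0.3
```

>>> servo_tool([
  [[0.05,0,0,0,0,0,0],[0.1,0,0,0,0,0,0],[0.15,0,0,0,0,0,0],[0.15,0,0,0,0,0,0]],
])

```text
t: 3.8
ee_pos: [564.2, 143.2, 134.4]
orientation: [0.083, 1.569, -0.083]
ft_force: [-4.3, -1.5, 10.5]
width: 0.3
```

Contact with bar_start: Fz 10.5 N, tip at 120.4 mm. Now I'll slide along the bar.

>>> servo_tool([
  [[0,-0.4,0,0,0,0,0],[0,-0.9,0,0,0,0,0],[0,-1.4,0,0,0,0,0],[0,-1.9,0,0,0,0,0],[0,-2.4,0,0,0,0,0],[0,-2.9,0,0,0,0,0],[0,-3.4,0,0,0,0,0],[0,-3.9,0,0,0,0,0]],
])

```text
t: 4.47
ee_pos: [561.3, 105.3, 134.4]
orientation: [0.085, 1.566, -0.082]
ft_force: [-0.1, 4.3, 5.3]
width: 0.3
```

Run:
```python
from h import *
st()
```

```text
t 4.47 pos [561.3 105.3 134.4] s 62.8 x 2.6 tip z 120.4 F [-0.1  4.3  5.3] w 0.3 q [0.16 0.48 1.82 0.   0.84 0.27]
```

>>> servo_tool([
  [[0.03,-0.5,-0.05,0,0,0,0],[0.03,-1,-0.1,0,0,0,0],[0.03,-1.5,-0.15,0,0,0,0],[0.03,-2,-0.2,0,0,0,0],[0.03,-2.5,-0.25,0,0,0,0],[0.03,-3,-0.3,0,0,0,0],[0.03,-3.5,-0.35,0,0,0,0],[0.03,-4,-0.35,0,0,0,0]],
])

```text
t: 5.13
ee_pos: [553.8, 66.0, 134.3]
orientation: [0.085, 1.565, -0.082]
ft_force: [1.1, 6.3, 7.8]
width: 0.4
```

Run:
```python
from h import *
st()
```

```text
t 5.13 pos [553.8  66.  134.3] s 102.6 x -0.7 tip z 120.3 F [1.1 6.3 7.8] w 0.4 q [0.1  0.47 1.85 0.   0.82 0.2 ]
```

>>> servo_tool([
  [[0,-0.5,0,0,0,0,0],[0,-1,0,0,0,0,0],[0,-1.5,0,0,0,0,0],[0,-2,0,0,0,0,0],[0,-2.5,-0.05,0,0,0,0],[0,-3,-0.05,0,0,0,0],[0,-3.5,-0.05,0,0,0,0],[0,-4,-0.05,0,0,0,0]],
])

```text
t: 5.8
ee_pos: [548.7, 25.9, 134.0]
orientation: [0.085, 1.566, -0.082]
ft_force: [1.2, 5.9, 7.4]
width: 0.5
```

Run:
```python
from h import *
st()
```

```text
t 5.8 pos [548.7  25.9 134. ] s 143.0 x -1.7 tip z 120.0 F [1.2 5.9 7.4] w 0.5 q [0.02 0.46 1.87 0.   0.81 0.13]
```

Contact has held the whole way. Next, shorter, slower steps towards the expected notch.

>>> servo_tool([
  [[0,-0.3,0.05,0,0,0,0],[0,-0.6,0.1,0,0,0,0],[0,-0.9,0.1,0,0,0,0],[0,-1.2,0.1,0,0,0,0],[0,-1.5,0.1,0,0,0,0],[0,-1.8,0.1,0,0,0,0]],
])

```text
t: 6.3
ee_pos: [547.8, 8.0, 134.0]
orientation: [0.085, 1.566, -0.082]
ft_force: [1.0, 6.3, 7.2]
width: 0.2
```

Run:
```python
from h import *
st()
```

```text
t 6.3 pos [547.8   8.  134. ] s 161.0 x -0.7 tip z 120.0 F [1.  6.3 7.2] w 0.2 q [-0.01  0.45  1.87  0.    0.81  0.1 ]
```

>>> servo_tool([
  [[0,-0.2,0,0,0,0,0],[0,-0.4,0,0,0,0,0],[0,-0.6,0,0,0,0,0],[0,-0.8,0,0,0,0,0]],
])

```text
t: 6.63
ee_pos: [546.8, -0.0, 133.9]
orientation: [0.085, 1.567, -0.082]
ft_force: [0.2, 4.3, 5.7]
width: 0.5
```

Run:
```python
from h import *
st()
```

```text
t 6.63 pos [546.8  -0.  133.9] s 169.0 x -0.8 tip z 119.9 F [0.2 4.3 5.7] w 0.5 q [-0.02  0.45  1.87  0.    0.81  0.08]
```

>>> servo_tool([
  [[0,-0.2,0,0,0,0,0],[0,-0.4,0,0,0,0,0],[0,-0.6,0,0,0,0,0],[0,-0.6,0,0,0,0,0]],
])

```text
t: 6.97
ee_pos: [545.0, -7.0, 132.9]
orientation: [0.083, 1.569, -0.083]
ft_force: [-0.3, -0.4, 0.1]
width: 0.3
```

Run:
```python
from h import *
st()
```

```text
t 6.97 pos [545.   -7.  132.9] s 176.2 x -1.9 tip z 118.9 F [-0.3 -0.4  0.1] w 0.3 q [-0.03  0.45  1.88 -0.    0.81  0.07]
```

The force dropped to zero and the tip sank, so this is the notch. I'll centre in it (s≈182) and lower onto the key.

>>> servo_tool([
  [[0,-0.3,0.1,0,0,0,0],[0,-0.5,0.2,0,0,0,0],[0.1,-0.6,0.2,0,0,0,0],[0.2,-0.6,0.2,0,0,0,0],[0.3,-0.6,0.2,0,0,0,0],[0.4,-0.6,0.2,0,0,0,0],[0.4,-0.6,0.2,0,0,0,0]],
])

```text
t: 7.55
ee_pos: [546.2, -12.8, 128.6]
orientation: [0.083, 1.57, -0.083]
ft_force: [-0.2, 0.4, -0.1]
width: 0.3
```

Run:
```python
from h import *
st()
im=ctrl.get_image("scene");cv2.imwrite("pics/scene3z.png",cv2.resize(im[180:260,200:330,::-1],None,fx=6,fy=6,interpolation=cv2.INTER_CUBIC))
im=ctrl.get_image("side");cv2.imwrite("pics/side3z.png",cv2.resize(im[150:260,190:310,::-1],None,fx=5,fy=5,interpolation=cv2.INTER_CUBIC))
```

```text
t 7.55 pos [546.2 -12.8 128.6] s 181.8 x -0.1 tip z 114.6 F [-0.2  0.4 -0.1] w 0.3 q [-0.05  0.46  1.88 -0.    0.8   0.06]
```

View pics/scene3z.png

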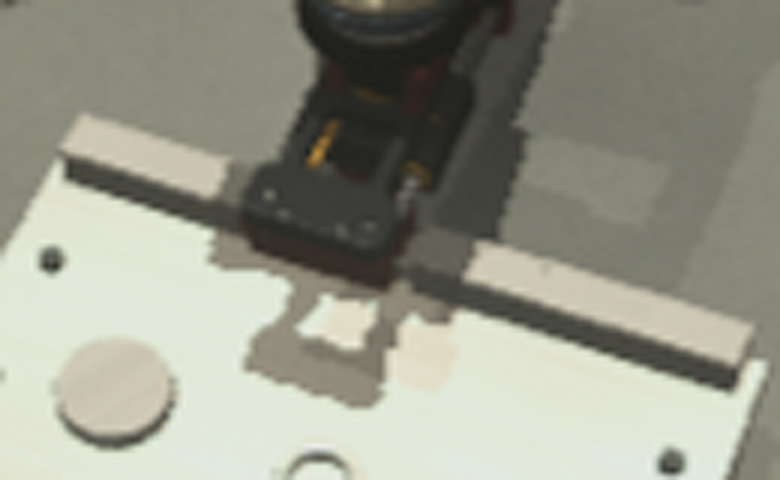

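View pics/side3z.png

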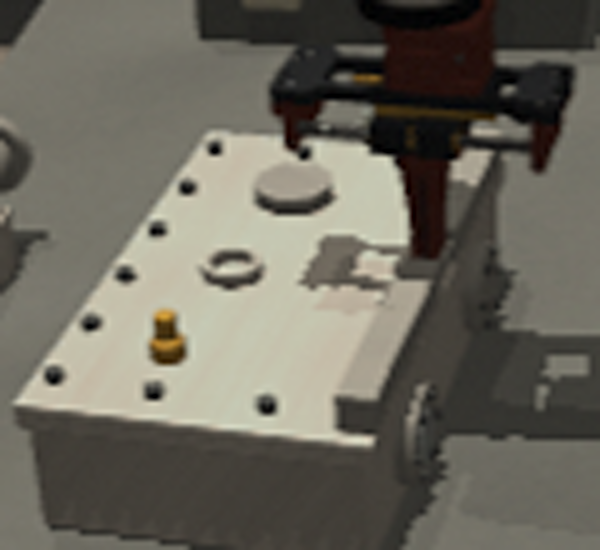

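The scene view shows the gripper hiding the notch. In the side view (zoom ~(428,255)) the fingertip stands in the gap, 5 mm below the bar top with no force on it. Pressing down next.

>>> servo_tool([
  [[0.1,0,0,0,0,0,0],[0.2,0,0,0,0,0,0],[0.3,0,0,0,0,0,0],[0.4,0,0,0,0,0,0],[0.5,0,0,0,0,0,0],[0.5,0,0,0,0,0,0]],
])

```text
t: 8.15
ee_pos: [546.5, -12.8, 123.9]
orientation: [0.083, 1.569, -0.083]
ft_force: [-0.8, -0.1, 4.6]
width: 0.6
```

>>> servo_tool([
  [[0.1,0,0,0,0,0,0],[0.2,0,0,0,0,0,0],[0.3,0,0,0,0,0,0],[0.4,0,0,0,0,0,0],[0.5,0,0,0,0,0,0],[0.6,0,0,0,0,0,0],[0.65,0,0,0,0,0,0],[0.65,0,0,0,0,0,0]],
])

```text
t: 8.82
ee_pos: [546.6, -12.8, 118.3]
orientation: [0.083, 1.569, -0.083]
ft_force: [-4.7, 0.2, 13.7]
width: 0.7
```

>>> servo_tool([
  [[0.04,0,0,0,0,0,0],[0.08,0,0,0,0,0,0],[0.08,0,0,0,0,0,0],[0.08,0,0,0,0,0,0]],
])

```text
t: 9.15
ee_pos: [546.6, -12.8, 118.1]
orientation: [0.083, 1.569, -0.083]
ft_force: [-6.3, 0.3, 20.4]
width: 0.6
```

Run:
```python
from h import *
st()
im=ctrl.get_image("side");cv2.imwrite("pics/side4z.png",cv2.resize(im[150:260,190:310,::-1],None,fx=5,fy=5,interpolation=cv2.INTER_CUBIC))
im=ctrl.get_image("scene");cv2.imwrite("pics/scene4.png",im[:,:,::-1])
st()
```

```text
t 9.15 pos [546.6 -12.8 118.1] s 181.8 x 0.3 tip z 104.1 F [-6.3  0.3 20.4] w 0.6 q [-0.05  0.48  1.88  0.    0.78  0.06]
t 9.25 pos [546.6 -12.8 118.2] s 181.7 x 0.3 tip z 104.2 F [-5.   0.9 21.1] w 0.3 q [-0.05  0.48  1.88  0.    0.78  0.06]
```

View pics/side4z.png

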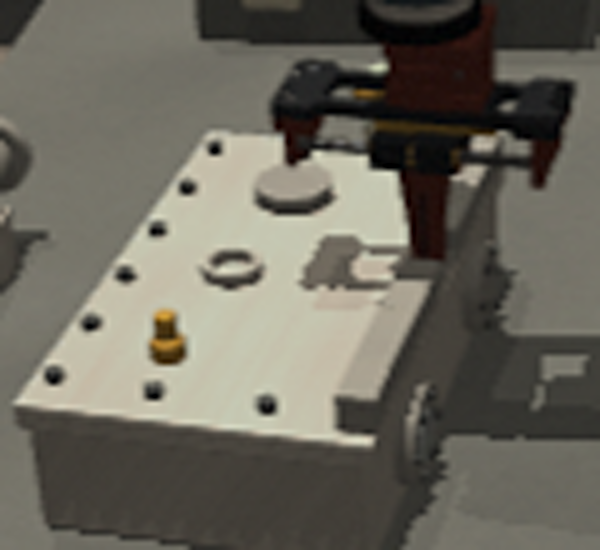

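View pics/scene4.png

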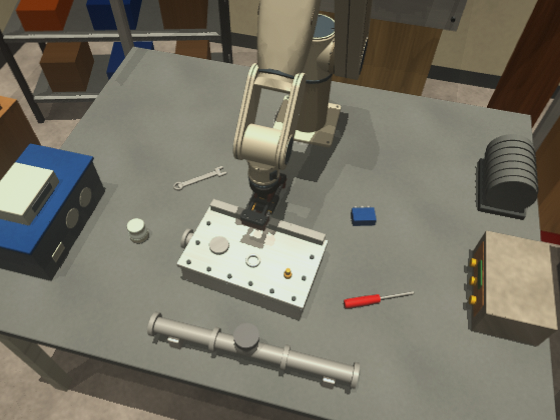

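The key is at its stop: an extra 0.8 mm of command moved the tip only 0.2 mm, while the force rose from 13.7 to 20.4 N. The tip is at about 104 mm. In the scene view, the fitting (288,272), ring (253,261), flange (219,245), box, wrench, screwdriver and jar are where they started. Handing in.

Run:
```python
from h import *
st();print(ctrl.close_job())
```

```text
t 9.25 pos [546.6 -12.8 118.2] s 181.7 x 0.3 tip z 104.2 F [-5.   0.9 21.1] w 0.3 q [-0.05  0.48  1.88  0.    0.78  0.06]
the job is handed in; nothing more can be done
None
```

The vent key is pressed fully down and I handed the job in while holding it there, at 9.25 s of the 51 s allowed; no verdict was reported.

**How it went:** I closed the gripper and touched down about 25 mm from the bar's left end. I then slid along the top at 5–10 N, over bar_lead, with contact at every reading. About 176 mm along, the force dropped to zero and the tip sank, which marked the notch. I centred in it at about 182 mm and pressed the key to its stop.

**Last checks:**
- **Key position:** the tip stood at 104.2 mm, against 104 mm expected for fully down, with about 21 N of push. More push hardly moved it.
- **Loose parts:** all of them looked unmoved in the last scene picture.

**Disagreements:**
- **Bar's left end:** the cameras differed by about 5 mm along the bar.
- **Notch edges:** my first readings from the side view were 6–18 mm off those from the scene view. Feeling for the notch agreed with the scene view.

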